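# Sweep the coat buttons into the counting tray's trough and shut its cover

## Robot

A 7-joint arm with a two-finger parallel gripper is mounted at the origin on a cart in front of the work surface, level with it; the furniture and walls round the work are solid. World frame = base frame: x ahead of the robot, y to its left, z up, the work surface at z = 0. Lengths are in m, angles in degrees, forces in N, time in s.
With the tool pointing down it reaches from about 0.425 to 0.875 m from the base axis. Payload 9.9 kg.
Tool frame: the origin (TCP) lies midway between the tips of the shut fingers; the grasp point (between the pads) lies 19 mm behind it; z points along the fingers, y is the direction in which the jaws open and shut (so a half turn about z gives the same grasp; the last joint's range is limited). The gripper opens to 85 mm and grips with 20 to 120 N. Pads are 22 mm wide; open, the fingers measure 114 mm over their backs; the gripper's body (76 mm by 85 mm) begins 54 mm behind the grasp point. The pads swing forward as they close: fully open they stand 13 mm farther back than shut.
Start: joints at [58.625, 32.985, 1.427, 82.34, -0.859, 64.687, -3.237], TCP at [0.302, -0.604, 0.231] pointing down, gripper open.
Joint ranges: [-157.87, 157.87], [-19.46, 123.44], [-87.15, 90], [11.01, 140.99], [-62.26, 242.26], [9.8, 113.94], [-161.44, 161.44]. Speed limits (degrees/s): [127.2, 127.2, 172.46, 172.46, 180, 180, 180].

## Interface

Orientations are given as a 3x3 rotation matrix whose columns are the frame's x, y, z axes.
In Python, from station import sensors, cams, job gives the robot as it stands.
- The arm moves only by the tool play_rows, never from a script. Its argument "motion" is a list of rows, each an object of numbers: "ax", "ay", "az": the turn, a rotation vector about the world's x, y, z in degrees; "dx", "dy", "dz": the shift along the world's x, y, z in m; "grip": the closure, from -1 (fully open) to 1 (shut). In form: [{"ax": .., "ay": .., "az": .., "dx": .., "dy": .., "dz": .., "grip": ..}, ...]. A call has exactly 5 rows; each row shifts and turns the commanded pose from where the row before left it; what a row does not reach is not made up. A row lasts 1/10 s, in which the tool goes at most 50 mm and 8.59 degrees, less where a joint would pass 70% of its speed; a pose out of reach is approached as far as the arm can. A call with a gripper value outside its range is refused whole. The fingers move at their own pace and stop on an object; "squeeze" is the grip in N (left out, the last holds). Time passes only in rows, so rows that do not move let the fingers close, or fill a call up. It gives the time, the measured TCP pose, the force and the opening at its end, in the units of the state.
- sensors.get_obs(): the state, without advancing time (a new reading comes with each control period).
- cams.capture(name): name is "scene" or "side" or "wrist"; returns a dict with "pixels" (420x560x3 uint8, red, green, blue), "intrinsics" (3x3 intrinsics, pixels), "k1" (the pictures are not rectified: a ray, as slopes to the right and down, at radius r is drawn at 1 + k1 r^2 times it, then the intrinsics apply), "rvec" (rotation vector, rad) and "tvec" (3), from world to camera coordinates, as OpenCV has them. Camera axes: x right, y down, z forward; pixel columns grow to the right and rows downward; lengths in m; the calibration is good to about 2 mm. A picture is of the moment at which its call begins. There is no depth.
- job.close_job(): hands the job in, once; it reports no verdict.
The state is a dict: "t": time; "joints": joint angles; "dq": joint speeds; "tau": joint torques, N m; "tcp_pos": TCP position; "ee_rot": TCP orientation; "contact_force": force on the tool from outside, world axes, zero at the start; "ft_torque": the same for the moment, N m; "width": opening from 0.0 (shut) to 1.0 (fully open).
Only numpy, scipy, OpenCV 4.12 (cv2) and the standard library are available. Lean on these libraries where they do the work, as an engineer would, in place of code of your own. Each camera call takes 0.05 s, during which the arm holds its last target.

## Task

On the counting tray's deck lie three large coat buttons among two small cuff buttons: sweep the three large ones across the deck into the trough at its side, leaving the two small ones lying on the deck. Then push the trough's hinged cover over and gently press it fully shut, so that the coat set can be carried off. Pick nothing up, and leave the other things on the table where they are.

Things in the scene. Friction and masses are not known exactly. Their poses are not given: they have to be found in the camera images.
- counting_tray: grey plastic counting tray, 200 mm (its x) by 191 mm (its y), fixed on the table. Origin: centre of its underside, on the table; unturned, x points away from the robot, y to its left. In this frame (mm): flat deck 24 above the table, x -95 to 95, y -90.5 to 44.5; a rim 8 high, 5 thick stands on its near, far and right (-y) sides; its left side is open and drops into the trough
- trough_mid (a point): centre of the trough's floor, 67.5 mm to +y of the tray's origin, 5 mm above the table, 19 mm below the deck. The trough is 46 mm wide (tray y 44.5 to 90.5) and 190 mm long (along the tray's x); its outer wall, 5 mm thick, is 25 mm high; at its near end is a lip 15 mm high with a small pouring spout that sticks out 30 mm
- trough_cover (a joint): flat aluminium cover of the trough, 190 mm long, 54 mm wide from hinge to free edge, 3 mm thick. Hinge axis along the tray's x, at tray y +93.5 mm, 27.5 mm above the table. Angle in rad: 0 shut (upper face 28 mm above the table), 1.57 upright, more: leaning outward; stop at 2.15. Stiff hinge: stays where left, moves at under 1.5 N at the free edge, has no latch and does not fall shut
- cover_tab (a point): centre of the thumb tab (44 x 10 x 3 mm) at the middle of the cover's free edge, 58 mm from the hinge axis
- large_button_0_mid (a point): large round dark wooden coat button with four holes, 30 mm across, 8 mm thick, flat on the deck; the point is its centre, half-way up. To be swept into the trough
- large_button_1_mid (a point): large round dark wooden coat button with four holes, 30 mm across, 8 mm thick, flat on the deck; the point is its centre, half-way up. To be swept into the trough
- large_button_2_mid (a point): large round dark wooden coat button with four holes, 30 mm across, 8 mm thick, flat on the deck; the point is its centre, half-way up. To be swept into the trough
- small_button_0_mid (a point): small round dark wooden cuff button with four holes, 18 mm across, 6 mm thick, flat on the deck; the point is its centre, half-way up. To be left on the deck
- small_button_1_mid (a point): small round dark wooden cuff button with four holes, 18 mm across, 6 mm thick, flat on the deck; the point is its centre, half-way up. To be left on the deck
- button_dish: bystander, loose: small round rust-brown glazed dish, 113 mm across, 22 mm high, right of the tray; origin at the centre of its underside
- thread_reel: bystander, loose: wooden reel of thread standing upright, 34 mm across, 45 mm high, close to the right of the tray; origin at the centre of its underside
- snips: bystander, loose: thread snips lying flat, 71 x 110 x 9 mm, in front to the right of the tray; origin at the centre of its underside
- tape_roll: bystander, loose: rolled tape measure lying flat, 45 mm across, 16 mm high; origin at the centre of its underside
- chalk_piece: bystander, loose: three-sided piece of tailor's chalk, 38 x 46 x 8 mm, in front of the tray; origin at the centre of its underside
- iron_weight: bystander, loose: cast pattern weight with a knob, 72 mm across, 52 mm high; origin at the centre of its underside
- tin: bystander, loose: round closed tin, 90 mm across, 38 mm high, behind to the right of the tray; origin at the centre of its underside
There are look-alikes about, which are no part of the job. What is shaped like the part that bears large_button_1_mid but turquoise is not meant. What is shaped like the part that bears large_button_2_mid but red is not meant.

How it is judged:
By the outcome, as a careful person would: the job done as asked, in the order asked, and still so for the second after the job is handed in, with the robot touching nothing.
It also fails if it takes over 51 s, if anything falls off the work surface, if the arm or the gripper's body presses on something with over 40 N, if the wrist force passes 120 N, or if a joint passes its speed limit or range.

## Working session

There is one attempt and no reset: what is moved stays moved. The work goes in short steps, Python scripts to look and compute and a tool call to move; the robot and the scene stay as the last step left them, time stands still between calls to the robot, and variables do not carry over. Pictures are saved under pics/ and viewed, and the job is handed in when it is done.

Besides the shell and the picture viewer there is one more tool, called after ">>>" as name(argument=value, ...) on one line, values as JSON. play_rows: Moves the arm, as the interface text tells. Its arguments: {"type":"object","properties":{"motion":{"type":"array","items":{"type":"object","properties":{"ax":{"type":"number"},"ay":{"type":"number"},"az":{"type":"number"},"dx":{"type":"number"},"dy":{"type":"number"},"dz":{"type":"number"},"grip":{"type":"number"}}}},"squeeze":{"type":"number"}},"required":["motion"]}

```bash
ls; mkdir -p pics
cat > h.py <<'E'
import numpy as np, cv2
from station import sensors, cams, job
def cap(n,f=None):
    c=cams.capture(n)
    np.savez(f'{f or n}.npz',**{k:np.array(v) for k,v in c.items()})
    cv2.imwrite(f'pics/{f or n}.png',c['pixels'][:,:,::-1])
    return c
def load(n): return dict(np.load(f'{n}.npz'))
def ray(c,px):
    px=np.atleast_2d(np.array(px,float)); K=c['intrinsics']
    d=np.array([float(c['k1']),0,0,0,0])
    u=cv2.undistortPoints(px.reshape(-1,1,2),K,d).reshape(-1,2)
    R=cv2.Rodrigues(c['rvec'])[0]; t=np.array(c['tvec']).reshape(3)
    return -R.T@t, np.c_[u,np.ones(len(u))]@R
def onz(c,px,z):
    o,d=ray(c,px); return o+d*((z-o[2])/d[:,2])[:,None]
def proj(c,P):
    return cv2.projectPoints(np.atleast_2d(np.array(P,float)),c['rvec'],c['tvec'],c['intrinsics'],np.array([float(c['k1']),0,0,0,0]))[0].reshape(-1,2)
E
python3 - <<'E'
from h import *
for n in ['scene','side','wrist']:
    c=cap(n); o,_=ray(c,[[280,210]]); print(n,o)
o=sensors.get_obs();print(o['t'],o['tcp_pos'],o['ee_rot'],o['width'])
E
```

```text
pics
scene [0.21735428 0.3384604  0.7433428 ]
side [0.56102657 0.5699183  0.75181025]
wrist [ 0.3594882  -0.57381282  0.37402609]
0.15 [ 0.30182753 -0.60338552  0.23064503] [[ 8.94320089e-01  4.47427323e-01 -6.06980700e-04]
 [ 4.47427732e-01 -8.94319409e-01  1.10455366e-03]
 [-4.86271350e-05 -1.25940452e-03 -9.99999206e-01]] 0.9958997383736639
```

View pics/scene.png

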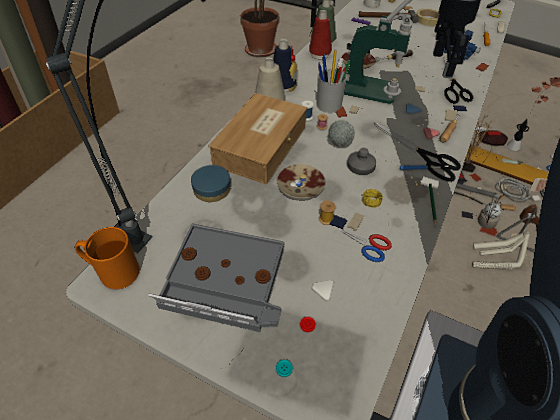

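View pics/side.png

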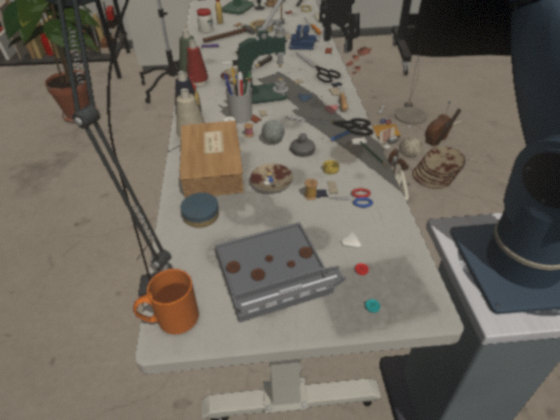

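View pics/wrist.png

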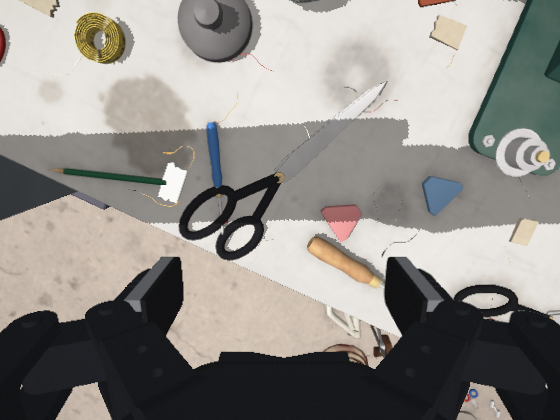

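Run:
```python
from h import *
for n,(x,y,w,h) in dict(scene=(135,210,170,130),side=(205,215,150,110)).items():
    c=load(n); im=c['pixels'][y:y+h,x:x+w,::-1]
    s=4.7
    cv2.imwrite(f'pics/{n}_z.png',cv2.resize(im,None,fx=s,fy=s,interpolation=cv2.INTER_CUBIC)[:600,:800])
    hsv=cv2.cvtColor(c['pixels'],cv2.COLOR_RGB2HSV)
    m=((hsv[...,0]<15)&(hsv[...,1]>90)&(hsv[...,2]<170)).astype(np.uint8)
    m2=np.zeros_like(m); m2[y:y+h,x:x+w]=m[y:y+h,x:x+w]
    k,_,st,ce=cv2.connectedComponentsWithStats(m2)
    for i in range(1,k):
        if st[i,4]>12: print(n,st[i],ce[i].round(1),onz(c,ce[i],0.028).round(4))
```

```text
scene [181 247  15  14 151] [188.4 253.6] [[ 0.6156 -0.035   0.028 ]]
scene [135 257   5  23  63] [136.3 268. ] [[0.6859 0.0424 0.028 ]]
scene [221 259   9   8  55] [225.2 262.7] [[ 0.5387 -0.0512  0.028 ]]
scene [195 267  15  13 158] [202.1 273. ] [[ 0.5652 -0.0096  0.028 ]]
scene [255 269  15  15 166] [262.4 276. ] [[ 0.4592 -0.0587  0.028 ]]
scene [235 276   9   8  59] [239.2 279.6] [[ 0.4943 -0.0308  0.028 ]]
scene [300 317   5  15  51] [302.3 323.8] [[ 0.3475 -0.004   0.028 ]]
side [300 248  12   9  90] [305.5 251.8] [[ 0.4591 -0.0603  0.028 ]]
side [266 256   6   5  23] [268.8 257.9] [[ 0.539 -0.052  0.028]]
side [288 261   6   5  23] [290.7 263.4] [[ 0.4943 -0.0318  0.028 ]]
side [227 262  12  10  96] [232.7 266.6] [[ 0.6158 -0.0369  0.028 ]]
side [252 269  12  11 102] [257.5 274. ] [[ 0.5654 -0.0114  0.028 ]]
```

```bash
true
```

```text
(no output)
```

View pics/scene_z.png

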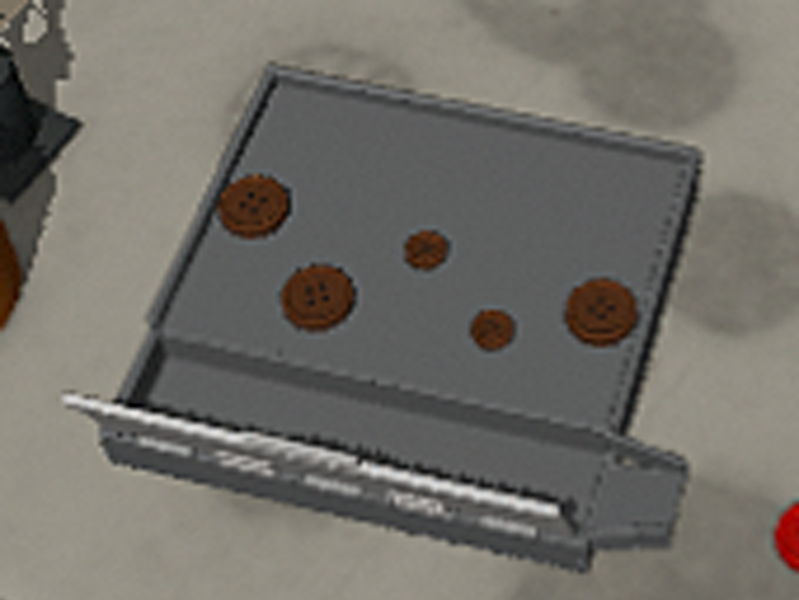

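View pics/side_z.png

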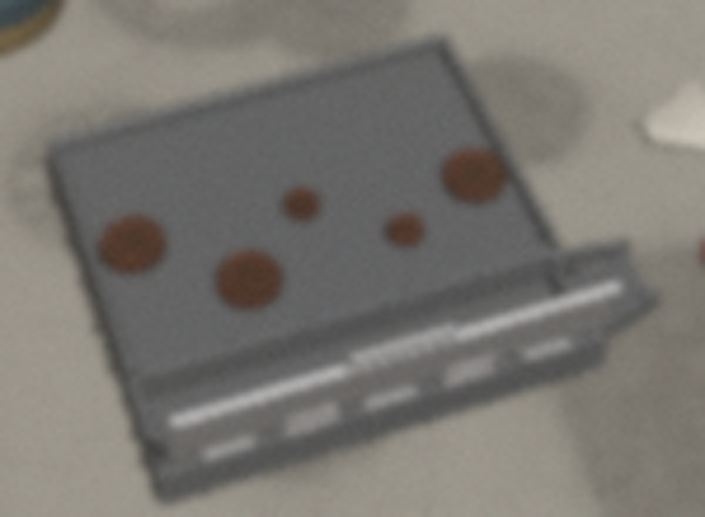

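Run:
```python
from h import *
c=load('scene'); s=4.7
z=lambda p:np.array(p)/s+[135,210]
A=onz(c,z([270,64]),.032)[0];B=onz(c,z([702,150]),.032)[0]
C=onz(c,z([160,340]),.024)[0];D=onz(c,z([618,433]),.024)[0]
E_=onz(c,z([113,462]),0)[0];F=onz(c,z([585,571]),0)[0]
print(A,B,C,D,E_,F,np.linalg.norm(A-B),np.linalg.norm(C-D),np.linalg.norm(E_-F))
c2=load('side')
z2=lambda p:np.array(p)/s+[205,215]
A2=onz(c2,z2([52,145]),.032)[0];B2=onz(c2,z2([442,38]),.032)[0]
print(A2,B2,np.linalg.norm(A2-B2))
W=np.array([A,B,C,D,E_,F,A2,B2])[:,:2]
T=np.array([[.1,-.0955],[-.1,-.0955],[.095,.0445],[-.095,.0445],[.1,.0955],[-.1,.0955],[.1,-.0955],[-.1,-.0955]])
wm,tm=W.mean(0),T.mean(0)
H=(T-tm).T@(W-wm);U,S,Vt=np.linalg.svd(H);R=Vt.T@U.T;t=wm-R@tm
print(R,np.degrees(np.arctan2(R[1,0],R[0,0])),t); print((W-(T@R.T+t)).round(4))
for n,p in dict(L0=(.6157,-.036),L1=(.5653,-.0105),L2=(.459,-.0595),S0=(.539,-.0515),S1=(.494,-.031)).items(): print(n,((np.array(p)-t)@R).round(4))
# cover free edge: line ends per view -> angle
def cov(th,x,r=.054): return np.r_[R@[x,.0935-r*np.cos(th)]+t,.0275+r*np.sin(th)]
for th in np.arange(1.2,2.2,.1):
    print(round(th,1),((proj(c,[cov(th,.095),cov(th,-.095)])-[135,210])*s).round(0).tolist(),((proj(c2,[cov(th,.095),cov(th,-.095)])-[205,215])*s).round(0).tolist())
```

```text
[ 0.65126503 -0.10058372  0.032     ] [ 0.45838463 -0.14882743  0.032     ] [0.61110525 0.03639096 0.024     ] [ 0.42590786 -0.01456522  0.024     ] [0.60602491 0.08222789 0.        ] [0.41480281 0.03297782 0.        ] 0.19882229491257572 0.19207967976740623 0.1974625598605327
[ 0.65059497 -0.09566316  0.032     ] [ 0.46239828 -0.14465097  0.032     ] 0.19446799214890312
[[ 0.9678569  -0.25150152]
 [ 0.25150152  0.9678569 ]] 14.56638214218172 [ 0.53185382 -0.03174655]
[[-0.0014 -0.0016]
 [-0.0007  0.0005]
 [-0.0015  0.0012]
 [-0.0028 -0.002 ]
 [ 0.0014 -0.0036]
 [ 0.0038 -0.0026]
 [-0.0021  0.0034]
 [ 0.0033  0.0047]]
L0 [ 0.0801 -0.0252]
L1 [0.0377 0.0122]
L2 [-0.0775 -0.0085]
S0 [ 0.0019 -0.0209]
S1 [-0.0364  0.0102]
1.2 [[103.0, 324.0], [586.0, 429.0]] [[150.0, 357.0], [590.0, 223.0]]
1.3 [[97.0, 333.0], [582.0, 439.0]] [[153.0, 364.0], [595.0, 229.0]]
1.4 [[90.0, 343.0], [578.0, 450.0]] [[157.0, 373.0], [601.0, 237.0]]
1.5 [[84.0, 354.0], [575.0, 462.0]] [[160.0, 382.0], [607.0, 245.0]]
1.6 [[78.0, 365.0], [571.0, 475.0]] [[164.0, 393.0], [612.0, 255.0]]
1.7 [[73.0, 378.0], [567.0, 488.0]] [[168.0, 404.0], [618.0, 265.0]]
1.8 [[67.0, 392.0], [563.0, 503.0]] [[172.0, 417.0], [623.0, 276.0]]
1.9 [[63.0, 405.0], [559.0, 518.0]] [[177.0, 430.0], [629.0, 288.0]]
2.0 [[58.0, 420.0], [556.0, 533.0]] [[181.0, 443.0], [634.0, 301.0]]
2.1 [[54.0, 434.0], [552.0, 548.0]] [[185.0, 457.0], [639.0, 313.0]]
2.2 [[51.0, 449.0], [549.0, 563.0]] [[189.0, 471.0], [643.0, 326.0]]
```

```bash
cat >> h.py <<'E'
_a=np.radians(14.57);TR=np.array([[np.cos(_a),-np.sin(_a)],[np.sin(_a),np.cos(_a)]]);TT=np.array([.5319,-.0317])
def w(x,y): return TR@[x,y]+TT
def tr(p): return (np.array(p)[:2]-TT)@TR
E
python3 - <<'E'
from h import *
for p in [(.078,-.064),(.078,.036),(.0377,-.03),(.0377,.036),(-.077,-.05),(-.077,.036)]: print(p,w(*p).round(4))
E
```

```text
(0.078, -0.064) [ 0.6235 -0.074 ]
(0.078, 0.036) [0.5983 0.0228]
(0.0377, -0.03) [ 0.5759 -0.0513]
(0.0377, 0.036) [0.5593 0.0126]
(-0.077, -0.05) [ 0.47   -0.0995]
(-0.077, 0.036) [ 0.4483 -0.0162]
```

>>> play_rows(motion=[{"dx": 0.02,"dy": 0.035,"az": -2.4,"grip": 1},{"dx": 0.02,"dy": 0.04,"az": -2.4,"grip": 1},{"dx": 0.02,"dy": 0.04,"az": -2.4,"grip": 1},{"dx": 0.02,"dy": 0.04,"az": -2.4,"grip": 1},{"dx": 0.02,"dy": 0.04,"az": -2.4,"grip": 1}], squeeze=40)

```text
validation failed for argument at $.mo...
```

>>> play_rows(motion=[{"ax": 0,"ay": 0,"az": -2.4,"dx": 0.02,"dy": 0.035,"dz": 0,"grip": 1},{"ax": 0,"ay": 0,"az": -2.4,"dx": 0.02,"dy": 0.04,"dz": 0,"grip": 1},{"ax": 0,"ay": 0,"az": -2.4,"dx": 0.02,"dy": 0.04,"dz": 0,"grip": 1},{"ax": 0,"ay": 0,"az": -2.4,"dx": 0.02,"dy": 0.04,"dz": 0,"grip": 1},{"ax": 0,"ay": 0,"az": -2.4,"dx": 0.02,"dy": 0.04,"dz": 0,"grip": 1}], squeeze=40)

```text
t: 0.65
tcp_pos: [0.4024, -0.4069, 0.2311]
ee_rot: [[0.968, 0.25, -0.0], [0.25, -0.968, 0.0], [-0.0, -0.0, -1.0]]
contact_force: [1.9, 0.4, 0.0]
width: 0.141
```

>>> play_rows(motion=[{"ax": 0,"ay": 0,"az": 0,"dx": 0.022,"dy": 0.033,"dz": 0,"grip": 1},{"ax": 0,"ay": 0,"az": 0,"dx": 0.022,"dy": 0.033,"dz": 0,"grip": 1},{"ax": 0,"ay": 0,"az": 0,"dx": 0.022,"dy": 0.033,"dz": 0,"grip": 1},{"ax": 0,"ay": 0,"az": 0,"dx": 0.022,"dy": 0.033,"dz": 0,"grip": 1},{"ax": 0,"ay": 0,"az": 0,"dx": 0.022,"dy": 0.033,"dz": 0,"grip": 1}])

```text
t: 1.15
tcp_pos: [0.5126, -0.2422, 0.2312]
ee_rot: [[0.968, 0.252, -0.0], [0.252, -0.968, 0.0], [-0.0, -0.0, -1.0]]
contact_force: [1.1, -0.2, -0.6]
width: -0.003
```

>>> play_rows(motion=[{"ax": 0,"ay": 0,"az": 0,"dx": 0.022,"dy": 0.033,"dz": -0.02,"grip": 1},{"ax": 0,"ay": 0,"az": 0,"dx": 0.022,"dy": 0.033,"dz": -0.02,"grip": 1},{"ax": 0,"ay": 0,"az": 0,"dx": 0.022,"dy": 0.033,"dz": -0.02,"grip": 1},{"ax": 0,"ay": 0,"az": 0,"dx": 0.022,"dy": 0.033,"dz": -0.02,"grip": 1},{"ax": 0,"ay": 0,"az": 0,"dx": 0.023,"dy": 0.033,"dz": -0.02,"grip": 1}])

```text
t: 1.65
tcp_pos: [0.6235, -0.0773, 0.1303]
ee_rot: [[0.968, 0.252, -0.0], [0.252, -0.968, -0.0], [-0.0, -0.0, -1.0]]
contact_force: [0.6, 0.4, -0.4]
width: -0.001
```

Run:
```python
from h import *
o=sensors.get_obs();print(o['tcp_pos'],tr(o['tcp_pos']),o['contact_force'])
c=cap('wrist','wrist2')
```

```text
[ 0.62347079 -0.07730987  0.13031149] [ 0.07715222 -0.06717889] [ 0.62254797  0.44852386 -0.44412076]
```

View pics/wrist2.png

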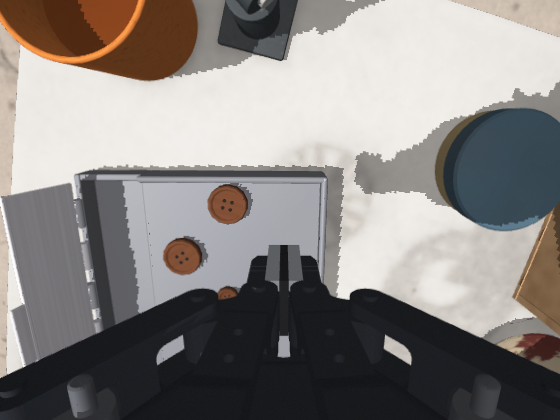

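Run:
```python
from h import *
c=load('wrist2')
for n,p,z in [('L0',(228,204),.028),('L1',(183,257),.028),('rimfar-deck',(228,183),.024),('rimfar top inner',(228,181),.032),('edge',(147,250),.024),('rightrim in',(320,230),.032),('rightrim out',(327,230),.032),('tipR',(268,247),.13),('tipL',(301,247),.13)]:
    P=onz(c,p,z)[0]; print(n,P.round(4),tr(P).round(4))
```

```text
L0 [ 0.6133 -0.0361  0.028 ] [ 0.0777 -0.0247]
L1 [ 0.5622 -0.0107  0.028 ] [0.0346 0.0127]
rimfar-deck [ 0.6281 -0.0322  0.024 ] [ 0.093  -0.0247]
rimfar top inner [ 0.6314 -0.0328  0.032 ] [ 0.096  -0.0261]
edge [0.5587 0.0192 0.024 ] [0.0388 0.0425]
rightrim in [ 0.6122 -0.1079  0.032 ] [ 0.0585 -0.0939]
rightrim out [ 0.6135 -0.113   0.032 ] [ 0.0585 -0.0992]
tipR [ 0.6283 -0.068   0.13  ] [ 0.0841 -0.0594]
tipL [ 0.6321 -0.0826  0.13  ] [ 0.0841 -0.0744]
```

>>> play_rows(motion=[{"ax": 0,"ay": 0,"az": 0,"dx": 0,"dy": 0,"dz": -0.03,"grip": 1},{"ax": 0,"ay": 0,"az": 0,"dx": 0,"dy": 0,"dz": -0.03,"grip": 1},{"ax": 0,"ay": 0,"az": 0,"dx": 0,"dy": 0,"dz": -0.025,"grip": 1},{"ax": 0,"ay": 0,"az": 0,"dx": 0,"dy": 0,"dz": -0.012,"grip": 1},{"ax": 0,"ay": 0,"az": 0,"dx": 0,"dy": 0,"dz": -0.006,"grip": 1}])

```text
t: 2.2
tcp_pos: [0.6224, -0.0788, 0.0272]
ee_rot: [[0.968, 0.252, -0.002], [0.252, -0.968, 0.0], [-0.002, -0.001, -1.0]]
contact_force: [-1.2, -0.6, 0.2]
width: 0.004
```

Run:
```python
from h import *
o=sensors.get_obs();print(o['t'],o['tcp_pos'],tr(o['tcp_pos']),o['contact_force'])
c=cap('wrist','wrist3')
```

```text
2.2 [ 0.62237748 -0.0787556   0.0272187 ] [ 0.07573038 -0.06830309] [-1.18326339 -0.55174869  0.2440256 ]
```

View pics/wrist3.png

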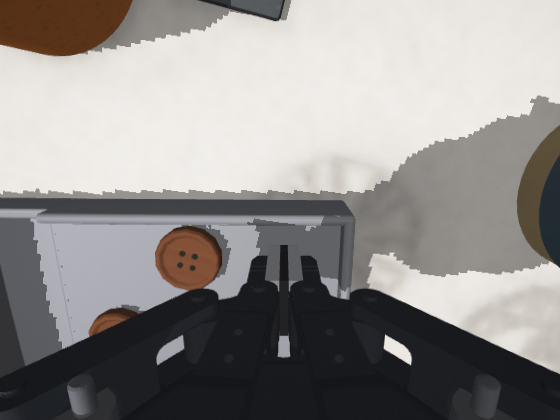

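>>> play_rows(motion=[{"ax": 0,"ay": 0,"az": 0,"dx": -0.0007,"dy": 0.011,"dz": 0,"grip": 1},{"ax": 0,"ay": 0,"az": 0,"dx": -0.0027,"dy": 0.0105,"dz": 0,"grip": 1},{"ax": 0,"ay": 0,"az": 0,"dx": -0.0027,"dy": 0.0105,"dz": 0,"grip": 1},{"ax": 0,"ay": 0,"az": 0,"dx": -0.0027,"dy": 0.0105,"dz": 0,"grip": 1},{"ax": 0,"ay": 0,"az": 0,"dx": -0.0027,"dy": 0.0105,"dz": 0,"grip": 1}])

```text
t: 2.75
tcp_pos: [0.6114, -0.0243, 0.0288]
ee_rot: [[0.968, 0.252, 0.001], [0.252, -0.968, 0.0], [0.001, -0.0, -1.0]]
contact_force: [-0.0, -0.0, -1.3]
width: -0.002
```

Run:
```python
from h import *
o=sensors.get_obs();print(o['t'],o['tcp_pos'],tr(o['tcp_pos']),o['contact_force'])
c=cap('wrist','wrist4')
```

```text
2.75 [ 0.61135608 -0.0242599   0.02877576] [ 0.0787725  -0.01278734] [-0.02003161 -0.0337797  -1.32851239]
```

View pics/wrist4.png

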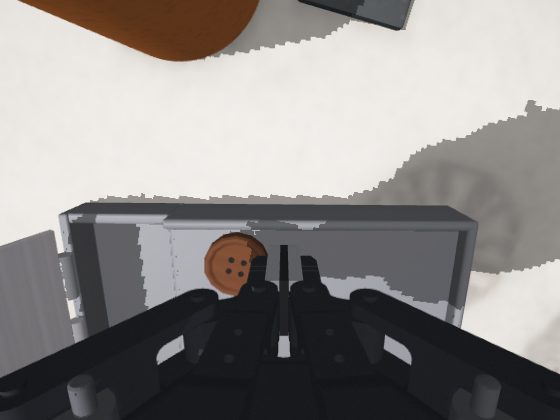

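>>> play_rows(motion=[{"ax": 0,"ay": 0,"az": 0,"dx": -0.0027,"dy": 0.0105,"dz": -0.001,"grip": 1},{"ax": 0,"ay": 0,"az": 0,"dx": -0.0027,"dy": 0.0105,"dz": 0,"grip": 1},{"ax": 0,"ay": 0,"az": 0,"dx": -0.0027,"dy": 0.0105,"dz": 0,"grip": 1},{"ax": 0,"ay": 0,"az": 0,"dx": -0.0027,"dy": 0.0105,"dz": 0,"grip": 1},{"ax": 0,"ay": 0,"az": 0,"dx": -0.0027,"dy": 0.0105,"dz": 0,"grip": 1}])

```text
t: 3.3
tcp_pos: [0.5977, 0.0278, 0.0273]
ee_rot: [[0.968, 0.252, 0.0], [0.252, -0.968, 0.0], [0.0, -0.0, -1.0]]
contact_force: [-0.6, 0.2, 0.2]
width: 0.0
```

Run:
```python
from h import *
o=sensors.get_obs();print(o['t'],o['tcp_pos'],tr(o['tcp_pos']),o['contact_force'])
c=cap('wrist','wrist5')
```

```text
3.3 [0.59773618 0.02777206 0.02729019] [0.0786799  0.04099758] [-0.61193726  0.21738423  0.20224936]
```

View pics/wrist5.png

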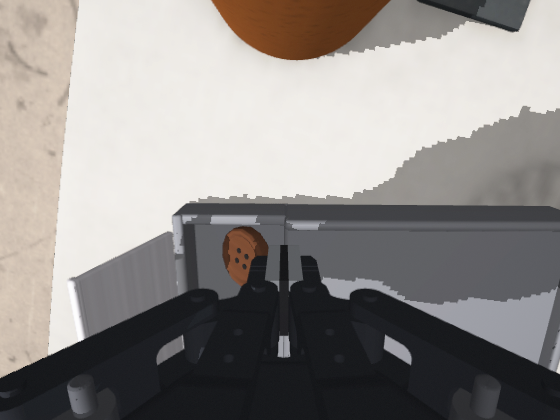

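>>> play_rows(motion=[{"ax": 0,"ay": 0,"az": 0,"dx": 0.002,"dy": -0.008,"dz": 0.03,"grip": 1},{"ax": 0,"ay": 0,"az": 0,"dx": -0.013,"dy": -0.033,"dz": 0,"grip": 1},{"ax": 0,"ay": 0,"az": 0,"dx": -0.0137,"dy": -0.0336,"dz": 0,"grip": 1},{"ax": 0,"ay": 0,"az": 0,"dx": 0,"dy": 0,"dz": -0.01,"grip": 1},{"ax": 0,"ay": 0,"az": 0,"dx": 0,"dy": 0,"dz": 0,"grip": 1}])

```text
t: 3.85
tcp_pos: [0.5724, -0.0486, 0.0466]
ee_rot: [[0.968, 0.25, -0.001], [0.25, -0.968, -0.0], [-0.001, -0.0, -1.0]]
contact_force: [0.2, -0.1, -0.2]
width: 0.004
```

Run:
```python
from h import *
o=sensors.get_obs();print(o['t'],o['tcp_pos'],tr(o['tcp_pos']),o['contact_force'])
c=cap('wrist','wrist6')
P=onz(c,[(110,300)],.028)
```

```text
3.85 [ 0.5724433  -0.04864432  0.04656427] [ 0.03497692 -0.02659859] [ 0.16655067 -0.0542105  -0.18852903]
```

View pics/wrist6.png

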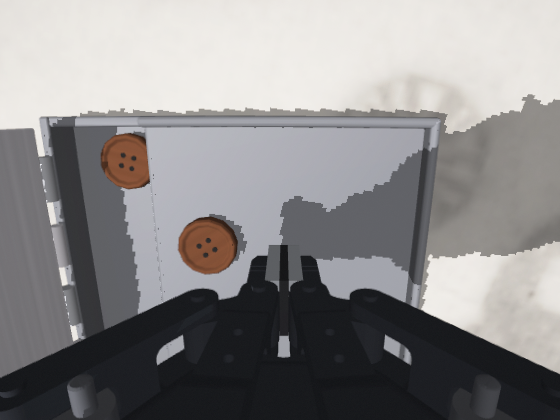

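Run:
```python
from h import *
c=load('wrist6'); print(tr(onz(c,(208,245),.031)[0]))
c=load('wrist3'); print(tr(onz(c,(189,258),.031)[0]))
```

```text
[0.03691636 0.01212607]
[ 0.078967   -0.02527934]
```

>>> play_rows(motion=[{"ax": 0,"ay": 0,"az": 0,"dx": 0.002,"dy": 0.0005,"dz": -0.014,"grip": 1},{"ax": 0,"ay": 0,"az": 0,"dx": 0,"dy": 0,"dz": -0.0055,"grip": 1},{"ax": 0,"ay": 0,"az": 0,"dx": -0.0015,"dy": 0.006,"dz": 0,"grip": 1},{"ax": 0,"ay": 0,"az": 0,"dx": -0.0027,"dy": 0.0105,"dz": 0,"grip": 1},{"ax": 0,"ay": 0,"az": 0,"dx": -0.0027,"dy": 0.0105,"dz": 0,"grip": 1}])

```text
t: 4.4
tcp_pos: [0.5682, -0.0189, 0.0279]
ee_rot: [[0.968, 0.252, 0.0], [0.252, -0.968, 0.0], [0.0, -0.0, -1.0]]
contact_force: [1.0, -0.2, 0.6]
width: 0.0
```

>>> play_rows(motion=[{"ax": 0,"ay": 0,"az": 0,"dx": -0.0027,"dy": 0.0105,"dz": 0,"grip": 1},{"ax": 0,"ay": 0,"az": 0,"dx": -0.0027,"dy": 0.0105,"dz": 0,"grip": 1},{"ax": 0,"ay": 0,"az": 0,"dx": -0.0027,"dy": 0.0105,"dz": 0,"grip": 1},{"ax": 0,"ay": 0,"az": 0,"dx": -0.0022,"dy": 0.0085,"dz": 0,"grip": 1},{"ax": 0,"ay": 0,"az": 0,"dx": 0,"dy": 0,"dz": 0,"grip": 1}])

```text
t: 4.9
tcp_pos: [0.5577, 0.0215, 0.0278]
ee_rot: [[0.967, 0.254, -0.0], [0.254, -0.967, 0.001], [-0.0, -0.001, -1.0]]
contact_force: [0.5, 0.2, 0.0]
width: 0.003
```

Run:
```python
from h import *
o=sensors.get_obs();print(o['t'],o['tcp_pos'],tr(o['tcp_pos']),o['contact_force'])
c=cap('wrist','wrist7')
```

```text
4.9 [0.55772503 0.0215441  0.02783723] [0.03838875 0.04503521] [0.48091602 0.23195271 0.03026161]
```

View pics/wrist7.png

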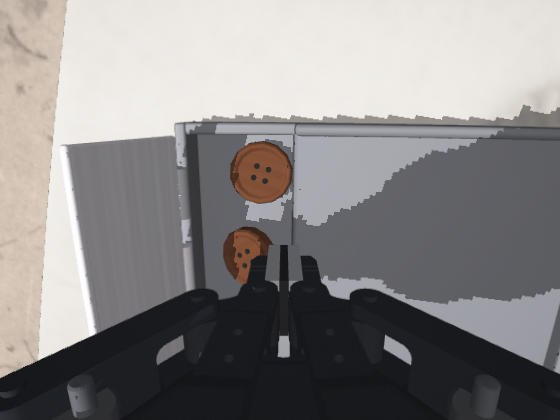

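>>> play_rows(motion=[{"ax": 0,"ay": 0,"az": 0,"dx": 0.002,"dy": -0.008,"dz": 0.04,"grip": 1},{"ax": 0,"ay": 0,"az": 0,"dx": -0.0223,"dy": -0.028,"dz": 0,"grip": 1},{"ax": 0,"ay": 0,"az": 0,"dx": -0.0223,"dy": -0.028,"dz": 0,"grip": 1},{"ax": 0,"ay": 0,"az": 0,"dx": -0.0223,"dy": -0.028,"dz": 0,"grip": 1},{"ax": 0,"ay": 0,"az": 0,"dx": -0.0223,"dy": -0.028,"dz": 0,"grip": 1}])

```text
t: 5.45
tcp_pos: [0.4699, -0.102, 0.068]
ee_rot: [[0.968, 0.251, 0.0], [0.251, -0.968, -0.001], [0.0, 0.001, -1.0]]
contact_force: [0.7, -0.1, 0.1]
width: -0.001
```

>>> play_rows(motion=[{"ax": 0,"ay": 0,"az": 0,"dx": 0,"dy": 0,"dz": 0,"grip": 1},{"ax": 0,"ay": 0,"az": 0,"dx": 0,"dy": 0,"dz": 0,"grip": 1},{"ax": 0,"ay": 0,"az": 0,"dx": 0,"dy": 0,"dz": 0,"grip": 1},{"ax": 0,"ay": 0,"az": 0,"dx": 0,"dy": 0,"dz": 0,"grip": 1},{"ax": 0,"ay": 0,"az": 0,"dx": 0,"dy": 0,"dz": 0,"grip": 1}])

```text
t: 5.95
tcp_pos: [0.4714, -0.0995, 0.0677]
ee_rot: [[0.967, 0.253, 0.0], [0.253, -0.967, 0.0], [0.0, -0.0, -1.0]]
contact_force: [0.1, -0.2, 0.4]
width: -0.003
```

Run:
```python
from h import *
o=sensors.get_obs();print(o['t'],o['tcp_pos'],tr(o['tcp_pos']),o['contact_force'])
a=cap('wrist','wrist8')['pixels'];b=cap('scene','scene8')['pixels']
b=cv2.resize(b[200:340,120:320],None,fx=2.1,fy=2.1)
im=np.zeros((560,800,3),np.uint8); im[:294,:420]=b; 
im[294:294+266,:]=0
a=cv2.resize(a,(355,266)); im[294:,:355]=a
cv2.imwrite('pics/c8.png',im[:,:430,::-1])
```

```text
5.95 [ 0.47141237 -0.09952352  0.06770028] [-0.07560428 -0.05042596] [ 0.0664899  -0.19819434  0.44952321]
```

View pics/c8.png

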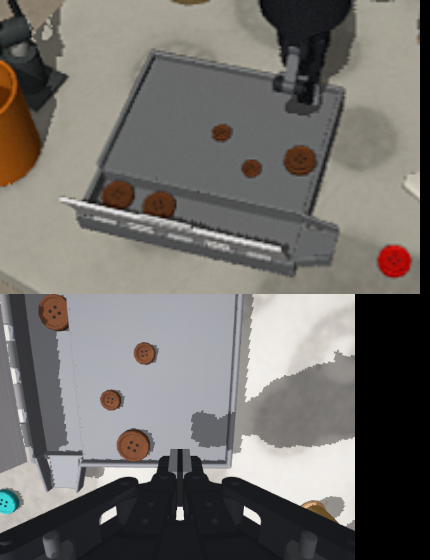

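View pics/wrist8.png

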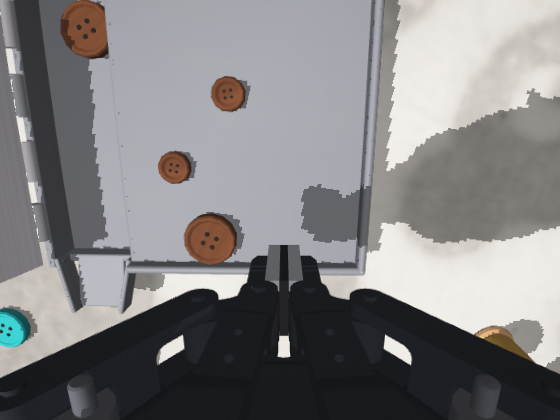

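Run:
```python
from h import *
c=load('wrist8')
for p,z in [((210,239),.031),((174,167),.029),((228,93),.029),((210,267),.032)]: print(tr(onz(c,p,z)[0]))
```

```text
[-0.07849594 -0.00799028]
[-0.03776306  0.00986044]
[ 0.00050352 -0.02101765]
[-0.09533759 -0.00723778]
```

>>> play_rows(motion=[{"ax": 0,"ay": 0,"az": 0,"dx": -0.0024,"dy": -0.0006,"dz": -0.018,"grip": 1},{"ax": 0,"ay": 0,"az": 0,"dx": 0,"dy": 0,"dz": -0.016,"grip": 1},{"ax": 0,"ay": 0,"az": 0,"dx": 0,"dy": 0,"dz": -0.006,"grip": 1},{"ax": 0,"ay": 0,"az": 0,"dx": -0.0022,"dy": 0.0085,"dz": 0,"grip": 1},{"ax": 0,"ay": 0,"az": 0,"dx": -0.0022,"dy": 0.0085,"dz": 0,"grip": 1}])

```text
t: 6.55
tcp_pos: [0.464, -0.0832, 0.028]
ee_rot: [[0.968, 0.251, 0.0], [0.251, -0.968, 0.0], [0.0, -0.0, -1.0]]
contact_force: [0.4, -0.2, -0.7]
width: 0.002
```

>>> play_rows(motion=[{"ax": 0,"ay": 0,"az": 0,"dx": -0.0027,"dy": 0.0105,"dz": 0,"grip": 1},{"ax": 0,"ay": 0,"az": 0,"dx": -0.0027,"dy": 0.0105,"dz": 0,"grip": 1},{"ax": 0,"ay": 0,"az": 0,"dx": -0.0027,"dy": 0.0105,"dz": 0,"grip": 1},{"ax": 0,"ay": 0,"az": 0,"dx": -0.0027,"dy": 0.0105,"dz": 0,"grip": 1},{"ax": 0,"ay": 0,"az": 0,"dx": 0,"dy": 0,"dz": 0,"grip": 1}])

```text
t: 7.05
tcp_pos: [0.4529, -0.04, 0.0279]
ee_rot: [[0.967, 0.254, -0.0], [0.254, -0.967, 0.001], [-0.0, -0.001, -1.0]]
contact_force: [0.7, -0.2, -0.2]
width: 0.003
```

Run:
```python
from h import *
o=sensors.get_obs();print(o['t'],o['tcp_pos'],tr(o['tcp_pos']),o['contact_force'])
c=cap('wrist','wrist9')
```

```text
7.05 [ 0.45289964 -0.03997521  0.0278904 ] [-0.07854152  0.01186445] [ 0.69772528 -0.15043813 -0.23911491]
```

View pics/wrist9.png

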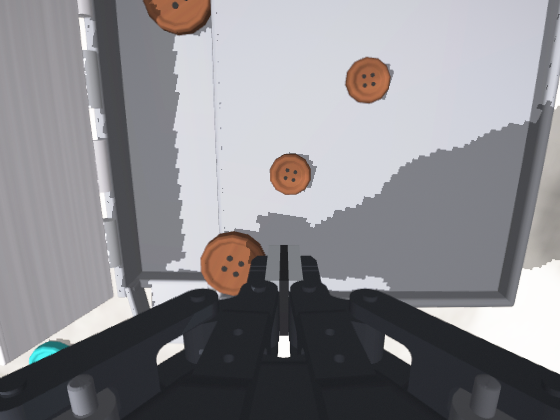

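>>> play_rows(motion=[{"ax": 0,"ay": 0,"az": 0,"dx": -0.0027,"dy": 0.0105,"dz": 0,"grip": 1},{"ax": 0,"ay": 0,"az": 0,"dx": -0.0027,"dy": 0.0105,"dz": 0,"grip": 1},{"ax": 0,"ay": 0,"az": 0,"dx": -0.0027,"dy": 0.0105,"dz": 0,"grip": 1},{"ax": 0,"ay": 0,"az": 0,"dx": 0,"dy": 0,"dz": 0,"grip": 1},{"ax": 0,"ay": 0,"az": 0,"dx": 0.002,"dy": -0.008,"dz": 0.02,"grip": 1}])

```text
t: 7.6
tcp_pos: [0.4458, -0.0171, 0.0465]
ee_rot: [[0.967, 0.254, -0.004], [0.254, -0.967, 0.0], [-0.004, -0.001, -1.0]]
contact_force: [-0.2, -0.2, 0.5]
width: 0.0
```

Run:
```python
from h import *
o=sensors.get_obs();print(o['t'],o['tcp_pos'],tr(o['tcp_pos']),o['contact_force'])
c=cap('wrist','wrist10')
```

```text
7.6 [ 0.44581881 -0.01706131  0.04652829] [-0.07963036  0.03582273] [-0.15384544 -0.17567701  0.53935025]
```

View pics/wrist10.png

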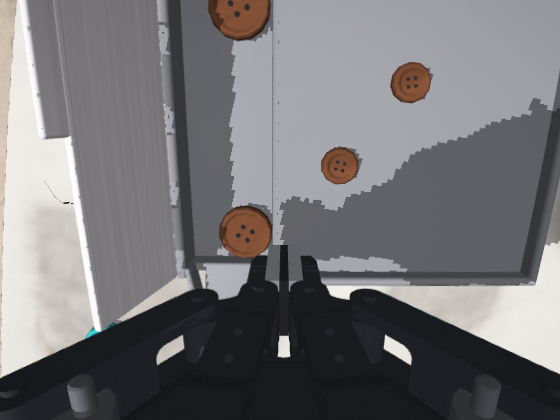

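>>> play_rows(motion=[{"ax": 0,"ay": 0,"az": 0,"dx": 0.01,"dy": -0.005,"dz": 0.045,"grip": 1},{"ax": 0,"ay": 0,"az": 0,"dx": 0.01,"dy": 0.0,"dz": 0.045,"grip": 1},{"ax": 0,"ay": 0,"az": 0,"dx": 0.01,"dy": 0.04,"dz": 0,"grip": 1},{"ax": 0,"ay": 0,"az": 0,"dx": 0.01,"dy": 0.045,"dz": 0,"grip": 1},{"ax": 0,"ay": 0,"az": 0,"dx": 0.0096,"dy": 0.0457,"dz": 0,"grip": 1}])

```text
t: 8.15
tcp_pos: [0.4974, 0.1083, 0.1384]
ee_rot: [[0.968, 0.25, 0.002], [0.25, -0.968, 0.0], [0.002, 0.0, -1.0]]
contact_force: [0.6, -0.4, -0.6]
width: -0.002
```

Run:
```python
from h import *
o=sensors.get_obs();print(o['t'],o['tcp_pos'],tr(o['tcp_pos']),o['contact_force'])
c=cap('wrist','wrist11');cap('scene','scene11')
```

```text
8.15 [0.49743917 0.10825033 0.1383938 ] [0.00185367 0.14411872] [ 0.6451154  -0.43921361 -0.64872785]
```

View pics/wrist11.png

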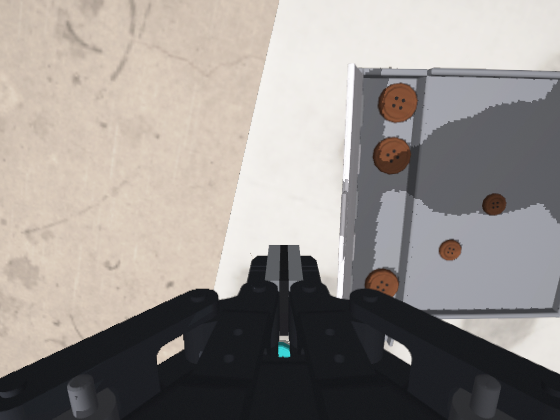

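View pics/scene11.png

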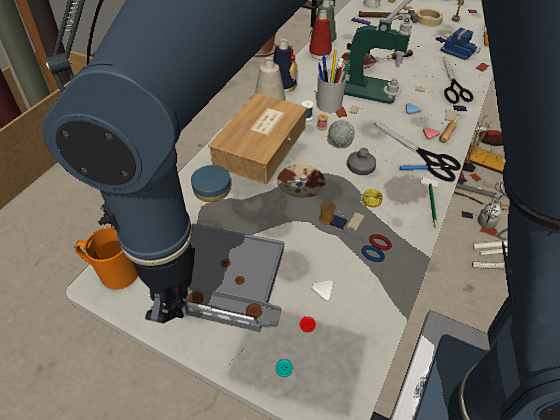

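Run:
```python
from h import *
c=load('wrist11')
for p in [(342,180),(342,226),(340,280),(350,68)]: print(p,tr(onz(c,p,.08)[0]))
```

```text
(342, 180) [0.02893188 0.10937283]
(342, 226) [-0.00036291  0.10812796]
(340, 280) [-0.03772092  0.10778242]
(350, 68) [0.09276601 0.10736663]
```

>>> play_rows(motion=[{"ax": 0,"ay": 0,"az": 0,"dx": 0,"dy": 0,"dz": -0.03,"grip": 1},{"ax": 0,"ay": 0,"az": 0,"dx": 0,"dy": 0,"dz": -0.03,"grip": 1},{"ax": 0,"ay": 0,"az": 0,"dx": 0,"dy": 0,"dz": -0.01,"grip": 1},{"ax": 0,"ay": 0,"az": 0,"dx": 0.0025,"dy": -0.0097,"dz": 0,"grip": 1},{"ax": 0,"ay": 0,"az": 0,"dx": 0.0025,"dy": -0.0097,"dz": 0,"grip": 1}])

```text
t: 8.75
tcp_pos: [0.5023, 0.087, 0.0685]
ee_rot: [[0.968, 0.252, 0.0], [0.252, -0.968, -0.0], [0.0, 0.0, -1.0]]
contact_force: [-0.1, 1.0, 0.9]
width: 0.0
```

>>> play_rows(motion=[{"ax": 0,"ay": 0,"az": 0,"dx": 0.0018,"dy": -0.0068,"dz": 0,"grip": 1},{"ax": 0,"ay": 0,"az": 0,"dx": 0.0018,"dy": -0.0068,"dz": 0,"grip": 1},{"ax": 0,"ay": 0,"az": 0,"dx": 0.0018,"dy": -0.0068,"dz": 0,"grip": 1},{"ax": 0,"ay": 0,"az": 0,"dx": 0.0018,"dy": -0.0068,"dz": 0,"grip": 1},{"ax": 0,"ay": 0,"az": 0,"dx": 0.0018,"dy": -0.0068,"dz": 0,"grip": 1}])

```text
t: 9.25
tcp_pos: [0.511, 0.0533, 0.068]
ee_rot: [[0.968, 0.252, 0.0], [0.252, -0.968, 0.0], [0.0, -0.0, -1.0]]
contact_force: [0.1, 0.9, 0.7]
width: 0.001
```

Run:
```python
from h import *
o=sensors.get_obs();print(o['t'],o['tcp_pos'],tr(o['tcp_pos']),o['contact_force'])
c=cap('wrist','wrist12');cap('scene','scene12')
```

```text
9.25 [0.51096075 0.05334807 0.06797488] [0.00112905 0.08758055] [0.09683291 0.90752809 0.65370249]
```

View pics/wrist12.png

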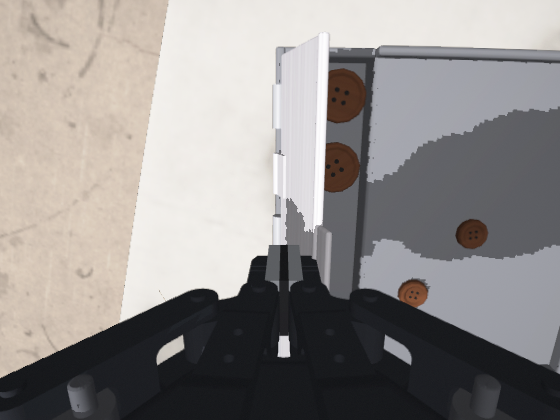

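>>> play_rows(motion=[{"ax": 0,"ay": 0,"az": 0,"dx": 0.0013,"dy": -0.0048,"dz": -0.003,"grip": 1},{"ax": 0,"ay": 0,"az": 0,"dx": 0.0013,"dy": -0.0048,"dz": -0.004,"grip": 1},{"ax": 0,"ay": 0,"az": 0,"dx": 0.0011,"dy": -0.0044,"dz": -0.0035,"grip": 1},{"ax": 0,"ay": 0,"az": 0,"dx": 0.001,"dy": -0.0039,"dz": -0.0035,"grip": 1},{"ax": 0,"ay": 0,"az": 0,"dx": 0.0009,"dy": -0.0034,"dz": -0.0035,"grip": 1}])

```text
t: 9.85
tcp_pos: [0.5163, 0.0323, 0.0498]
ee_rot: [[0.968, 0.252, -0.0], [0.252, -0.968, -0.0], [-0.0, -0.0, -1.0]]
contact_force: [-0.4, -0.3, 0.5]
width: 0.002
```

Run:
```python
from h import *
o=sensors.get_obs();print(o['t'],o['tcp_pos'],tr(o['tcp_pos']),o['contact_force'])
c=cap('wrist','wrist13')
```

```text
9.85 [0.51631261 0.03228322 0.04981984] [0.00100967 0.06584679] [-0.39930599 -0.28236608  0.48707857]
```

View pics/wrist13.png

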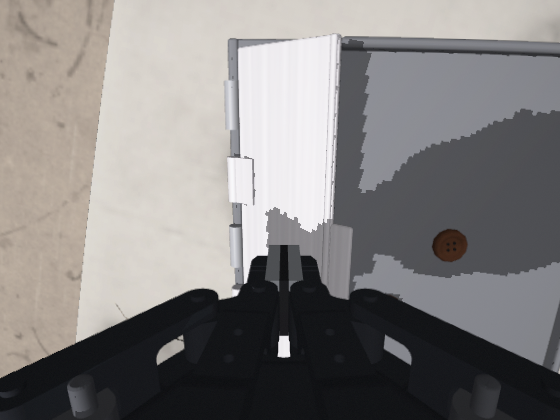

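>>> play_rows(motion=[{"ax": 0,"ay": 0,"az": 0,"dx": 0.0005,"dy": -0.0019,"dz": -0.004,"grip": 1},{"ax": 0,"ay": 0,"az": 0,"dx": 0.0005,"dy": -0.0019,"dz": -0.004,"grip": 1},{"ax": 0,"ay": 0,"az": 0,"dx": 0.0003,"dy": -0.001,"dz": -0.004,"grip": 1},{"ax": 0,"ay": 0,"az": 0,"dx": 0,"dy": 0,"dz": -0.004,"grip": 1},{"ax": 0,"ay": 0,"az": 0,"dx": 0,"dy": 0,"dz": -0.002,"grip": 1}])

```text
t: 10.4
tcp_pos: [0.5175, 0.0278, 0.0318]
ee_rot: [[0.968, 0.252, -0.0], [0.252, -0.968, -0.0], [-0.0, -0.0, -1.0]]
contact_force: [0.3, -0.2, 0.4]
width: 0.004
```

>>> play_rows(motion=[{"ax": 0,"ay": 0,"az": 0,"dx": 0,"dy": 0,"dz": -0.001,"grip": 1},{"ax": 0,"ay": 0,"az": 0,"dx": 0,"dy": 0,"dz": -0.001,"grip": 1},{"ax": 0,"ay": 0,"az": 0,"dx": 0,"dy": 0,"dz": -0.001,"grip": 1},{"ax": 0,"ay": 0,"az": 0,"dx": 0,"dy": 0,"dz": 0,"grip": 1},{"ax": 0,"ay": 0,"az": 0,"dx": 0,"dy": 0,"dz": 0,"grip": 1}])

```text
t: 10.9
tcp_pos: [0.5177, 0.0279, 0.0293]
ee_rot: [[0.968, 0.252, 0.0], [0.252, -0.968, 0.0], [0.0, -0.0, -1.0]]
contact_force: [0.3, -0.2, -0.1]
width: 0.005
```

Run:
```python
from h import *
o=sensors.get_obs();print(o['t'],o['tcp_pos'],tr(o['tcp_pos']),o['contact_force'])
c=cap('wrist','wrist14')
```

```text
10.9 [0.51773576 0.02786817 0.02933277] [0.00127639 0.06121572] [ 0.28306705 -0.22185192 -0.11069195]
```

View pics/wrist14.png

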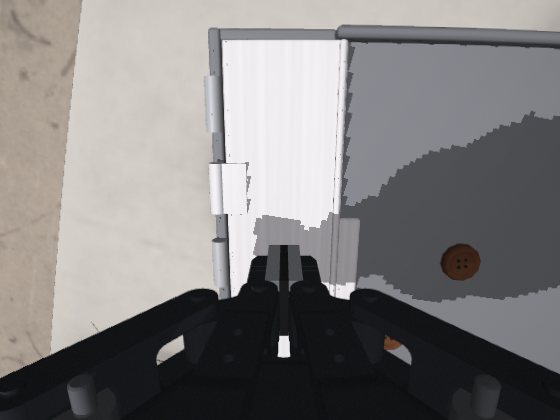

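>>> play_rows(motion=[{"ax": 0,"ay": 0,"az": 0,"dx": 0.0013,"dy": -0.0048,"dz": 0.001,"grip": 1},{"ax": 0,"ay": 0,"az": 0,"dx": 0.0012,"dy": -0.0048,"dz": 0,"grip": 1},{"ax": 0,"ay": 0,"az": 0,"dx": 0,"dy": 0,"dz": -0.001,"grip": 1},{"ax": 0,"ay": 0,"az": 0,"dx": 0,"dy": 0,"dz": -0.001,"grip": 1},{"ax": 0,"ay": 0,"az": 0,"dx": 0,"dy": 0,"dz": -0.0005,"grip": 1}])

```text
t: 11.45
tcp_pos: [0.5203, 0.0179, 0.028]
ee_rot: [[0.968, 0.251, 0.0], [0.251, -0.968, -0.0], [0.0, 0.0, -1.0]]
contact_force: [-1.1, -1.6, 11.3]
width: -0.002
```

>>> play_rows(motion=[{"ax": 0,"ay": 0,"az": 0,"dx": 0,"dy": 0,"dz": -0.0005,"grip": 1},{"ax": 0,"ay": 0,"az": 0,"dx": 0,"dy": 0,"dz": 0,"grip": 1},{"ax": 0,"ay": 0,"az": 0,"dx": 0,"dy": 0,"dz": -0.0005,"grip": 1},{"ax": 0,"ay": 0,"az": 0,"dx": 0,"dy": 0,"dz": 0,"grip": 1},{"ax": 0,"ay": 0,"az": 0,"dx": 0,"dy": 0,"dz": 0,"grip": 1}])

```text
t: 11.95
tcp_pos: [0.5203, 0.0179, 0.0279]
ee_rot: [[0.968, 0.251, 0.001], [0.251, -0.968, -0.0], [0.001, 0.0, -1.0]]
contact_force: [-3.7, -2.5, 18.3]
width: 0.001
```

>>> play_rows(motion=[{"ax": 0,"ay": 0,"az": 0,"dx": 0,"dy": 0,"dz": 0.002,"grip": 1},{"ax": 0,"ay": 0,"az": 0,"dx": 0,"dy": 0,"dz": 0.01,"grip": 1},{"ax": 0,"ay": 0,"az": 0,"dx": 0,"dy": 0,"dz": 0.03,"grip": 1},{"ax": 0,"ay": 0,"az": 0,"dx": 0,"dy": -0.01,"dz": 0.04,"grip": 1},{"ax": 0,"ay": 0,"az": 0,"dx": 0,"dy": -0.03,"dz": 0.04,"grip": 1}])

```text
t: 12.45
tcp_pos: [0.52, -0.0191, 0.1503]
ee_rot: [[0.967, 0.257, -0.001], [0.257, -0.967, 0.002], [-0.0, -0.002, -1.0]]
contact_force: [1.1, -0.5, -0.1]
width: -0.0
```

>>> play_rows(motion=[{"ax": 0,"ay": 0,"az": 0,"dx": 0,"dy": -0.045,"dz": 0.01,"grip": 1},{"ax": 0,"ay": 0,"az": 0,"dx": 0,"dy": -0.045,"dz": 0.01,"grip": 1},{"ax": 0,"ay": 0,"az": 0,"dx": 0,"dy": -0.045,"dz": 0.01,"grip": 1},{"ax": 0,"ay": 0,"az": 0,"dx": 0,"dy": -0.045,"dz": 0,"grip": 1},{"ax": 0,"ay": 0,"az": 0,"dx": 0,"dy": 0,"dz": 0,"grip": 1}])

```text
t: 12.95
tcp_pos: [0.5189, -0.2093, 0.1797]
ee_rot: [[0.97, 0.243, 0.001], [0.243, -0.97, -0.004], [-0.0, 0.004, -1.0]]
contact_force: [0.5, 0.2, 0.6]
width: -0.001
```

Run:
```python
from h import *
o=sensors.get_obs();print(o['t'],o['tcp_pos'],tr(o['tcp_pos']),o['contact_force'])
a=cap('scene','scene15')['pixels'];b=cap('side','side15')['pixels']
a=cv2.resize(a[200:345,120:320],(800,580),interpolation=cv2.INTER_CUBIC);cv2.imwrite('pics/s15z.png',a[:,:,::-1])
b=cv2.resize(b[200:345,185:385],(800,580),interpolation=cv2.INTER_CUBIC);cv2.imwrite('pics/d15z.png',b[:,:,::-1])
```

```text
12.95 [ 0.5188708  -0.20930671  0.17966205] [-0.05728941 -0.1686174 ] [0.54750032 0.1721781  0.57355296]
```

View pics/s15z.png

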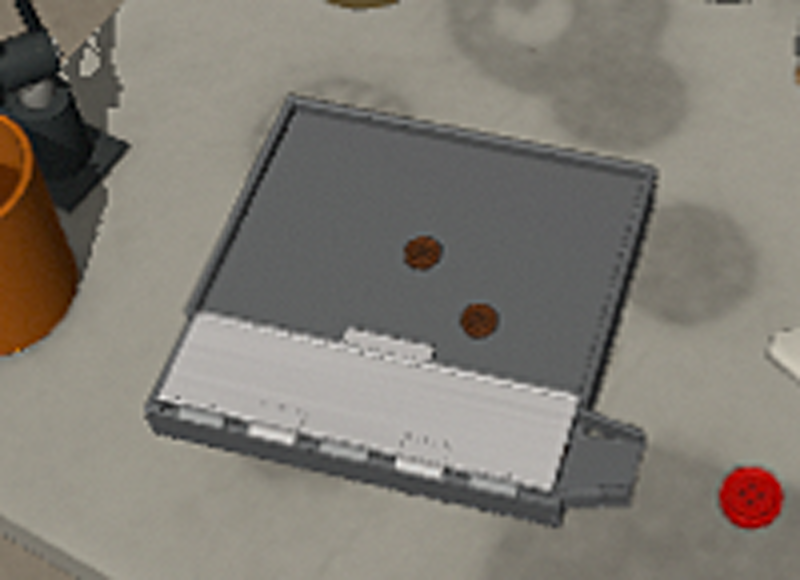

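View pics/d15z.png

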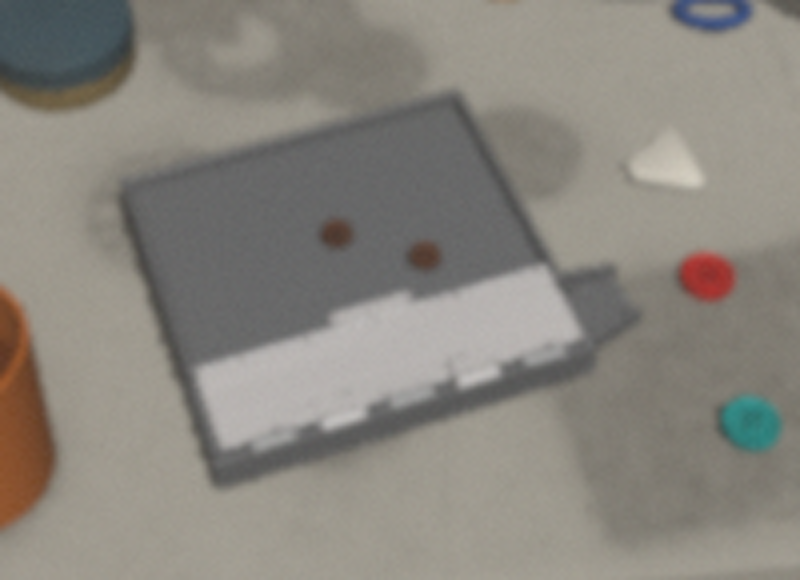

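View pics/scene15.png

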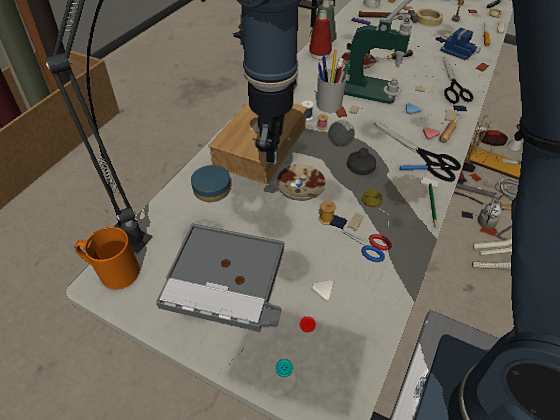

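Run:
```python
from h import *
o=sensors.get_obs();print(o['t'],abs(np.array(o['dq'])).max(),o['contact_force'])
print(job.close_job())
```

```text
13.05 2.3243206505650185 [ 0.70522382  1.14619068 -0.69747306]
the job is handed in; nothing more can be done
None
```

I swept the three large brown buttons straight across the deck into the trough with the shut fingers, one at a time. I then pushed the cover over and pressed it down. I handed the job in at 13 s.

**Trough and deck:** just before the cover went over, the wrist view showed all three large buttons lying flat in the trough. In the last scene and side pictures the two small buttons are where they started, and the red and turquoise look-alikes and the things near the tray look undisturbed.

**Cover:** the last pictures show it lying shut. While I pressed, the fingertip stopped at a height of 28 mm, which is the height given for the shut cover. That press reached about 18 N, more than "gently" strictly needs but well under the 40 N limit.

**Hand-in:** the arm was about 15 cm above the table and clear of everything, with contact readings at noise level. One joint still showed about 2 degrees/s. No check failed. The measured tray position agreed between views to within about 2–5 mm.

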